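Present a specimen jar's code label to the bench reader

ROBOT

A 7-joint arm with a two-finger parallel gripper is mounted at the origin on a cart in front of the work surface, level with it; the furniture and walls round the work are solid. World frame = base frame: x ahead of the robot, y to its left, z up, the work surface at z = 0. Lengths are in mm, angles in degrees, forces in N, time in s.
With the tool pointing down it reaches from about 400 to 850 mm from the base axis. Payload 4.4 kg.
Tool frame: the origin (TCP) lies midway between the tips of the shut fingers; the grasp point (between the pads) lies 19 mm behind it; y points along the fingers, x is the direction in which the jaws open and shut, and the axes are right-handed (so a half turn about y gives the same grasp; the last joint's range is limited). The gripper opens to 94 mm and grips with 3 to 60 N. Pads are 16 mm wide; open, the fingers measure 119 mm over their backs; the gripper's body (75 mm by 177 mm) begins 78 mm behind the grasp point.
Start: joints at [70.829, 36.005, 2.206, 86.941, -1.547, 57.084, -1.146], TCP at [172.652, -626.665, 205.478] pointing down, gripper open.
Joint ranges: [-175.42, 175.42], [-21.48, 121.26], [-71.46, 75.88], [10.55, 141.38], [-63.04, 243.04], [13.31, 113.54], [-168.57, 168.57]. Speed limits (degrees/s): [147.25, 147.25, 180, 180, 180, 180, 180].

INTERFACE

Orientations are given as a 3x3 rotation matrix whose columns are the frame's x, y, z axes.
In Python, from workcell import status, eyes, job_done gives the robot as it stands.
- The arm moves only by the tool carry_out, never from a script. Its arguments are lists of equal length, an entry for each row: "xyz": the shift along the tool's x, y, z in mm, a list of three; "twist": the turn about the tool's y in degrees; "fingers": the gripper's target within -1 to 1 (fully open at 1, half-way at 0, shut at -1). A call has exactly 10 rows; each row is the pose to reach, as a shift and turn from the pose commanded when the call began, along the tool's axes at that moment; what a row does not reach only later rows make up. A row lasts 1/8 s, in which the tool goes at most 62.5 mm and 10.7 degrees, less where a joint would pass 70% of its speed; a pose out of reach is approached as far as the arm can. A call with a gripper value outside its range is refused whole. The fingers move at their own pace and stop on an object; "newtons" is the grip in N (left out, the last holds). Time passes only in rows, so rows that repeat a pose let the fingers close, or fill a call up. It gives the time, the measured TCP pose, the force and the opening at its end, in the units of the state.
- status.observe(): the state, without advancing time (a new reading comes with each control period).
- eyes.grab_frame(name): name is "scene" or "top"; returns a dict with "pixels" (420x560x3 uint8, red, green, blue), "z_map" (420x560 float32, mm along the optical axis (not along the pixel's ray), 0 where there is no reading), "fx", "fy", "cx", "cy" (pixels), "world_to_cam" (4x4, takes a point from world to camera coordinates). Camera axes: x right, y down, z forward; pixel columns grow to the right and rows downward; lengths in mm; the calibration is good to about 2 mm. A picture is of the moment at which its call begins.
- job_done(): hands the job in, once; it reports no verdict.
The state is a dict: "time_s": time; "joints": joint angles; "qd": joint speeds; "tau": joint torques, N m; "tcp_pos": TCP position; "tool_rot": TCP orientation; "wrist_force": force on the tool from outside, world axes, zero at the start; "torque": the same for the moment, N m; "opening": finger opening in mm.
Only numpy, scipy, OpenCV 4.12 (cv2) and the standard library are available. Lean on these libraries where they do the work, as an engineer would, in place of code of your own. Each camera call takes 0.05 s, during which the arm holds its last target.

TASK

Stand the tall labelled jar on the round pad of the code reader, in the middle of the pad, upright and turned so that the middle of its paper label squarely faces the reader's window. Set it down gently rather than dropping it, do not tip it over, and leave the short unlabelled jar where it stands.

Things in the scene. Friction and masses are not known exactly. Their poses are not given: they have to be found in the camera images.
- jar: tall closed round jar, 95 mm high: grey body 48 mm wide, black lid 50 mm wide on the top 16 mm. A white paper label with black bars covers 100 degrees of its side; a white seal strip 11 mm wide runs from the label's middle up the lid and over its top to the centre. Origin: centre of its underside; +z up, +x out through the label's middle (along the strip). About 0.12 kg
- jar_label (a point): middle of the bars on the jar's paper label, 24.5 mm from the jar's axis, 42 mm above its underside
- reader: code reader, fixed: dark base plate 245 x 112 x 4 mm with a round black pad (90 mm wide, top 6 mm above the table) and a white block 75 mm deep, 100 mm wide, top at 95 mm. Origin: on the table under the pad's centre; +z up, +x from pad to block, whose front face with the window is 100 mm from the pad's centre. A jar on the pad faces the window when its +x points as the reader's +x
- reader_window (a point): centre of the reader's black window (66 x 50 mm) in the block's front face, 97.5 mm from the pad's centre, 52 mm above the table
- short_jar: short jar of the same width (48 mm, lid 50 mm) but 65 mm high, with neither label nor seal strip; stays where it is. Origin: centre of its underside
Not all that is in view belongs to the job. What is shaped like the jar but pink is not meant.

How it is judged (in metres and radians):
At the end, for the whole second after the job is handed in: The tall jar stands upright (within 0.1 rad) and at rest on the round pad, its axis within 20 mm of the pad's centre, and the outward direction through the middle of its label is within 0.35 rad (20 degrees) of the reader's +x, i.e. towards the window (label middle less than 100 mm from the window) (horizontal distance between jar and reader below 0.02 m and height (world z) of jar between 0.002 and 0.01 m and angle between jar's own z axis and vertical below 0.1 rad and angle between the x axis of jar and the x axis of reader, either way round below 0.35 rad and horizontal distance between jar_label and reader_window below 0.1 m and linear speed of jar below 0.02 m/s and angular speed of jar below 0.1 rad/s); the robot touches nothing.
It fails at once if the tall jar is tipped over (leans more than 0.6 rad) (angle between jar's own z axis and vertical above 0.6 rad).
It fails at once if the tall jar is dropped or thrown (faster than 0.6 m/s with no finger touching it) (linear speed of jar above 0.6 m/s and contact force between the fingers and jar below 0.05 N).
It fails at once if the short jar is moved by more than 30 mm (distance of short_jar from where it was at the start of the episode above 0.03 m).
It also fails if it takes over 42 s, if anything falls off the work surface, if the arm or the gripper's body presses on something with over 40 N, if the wrist force passes 120 N, or if a joint passes its speed limit or range.

## Working session

There is one attempt and no reset: what is moved stays moved. The work goes in short steps, Python scripts to look and compute and a tool call to move; the robot and the scene stay as the last step left them, time stands still between calls to the robot, and variables do not carry over. Pictures are saved under pics/ and viewed, and the job is handed in when it is done.

Besides the shell and the picture viewer there is one more tool, called after "Emit:" as name(argument=value, ...) on one line, values as JSON. carry_out: Moves the arm, as the interface text tells. Its arguments: {"type":"object","properties":{"xyz":{"type":"array"},"twist":{"type":"array"},"fingers":{"type":"array"},"newtons":{"type":"number"}},"required":["xyz","twist","fingers"]}

```bash
mkdir -p pics; python3 - <<'E'
from workcell import status, eyes
import cv2,numpy as np
s=status.observe(); print({k:np.round(v,3).tolist() for k,v in s.items()})
for n in("scene","top"):
    f=eyes.grab_frame(n); np.savez(f"pics/{n}0.npz",**f)
    cv2.imwrite(f"pics/{n}0.png",f["pixels"][...,::-1]); print(n,f["fx"],f["cx"],f["cy"],np.round(f["world_to_cam"],3).tolist())
E
```

```text
{'time_s': 0.0, 'joints': [70.83, 36.057, 2.2, 86.994, -1.545, 57.084, -1.146], 'qd': [-0.008, -0.013, -0.065, -0.033, -0.059, 0.066, -0.037], 'tau': [-0.0, -54.974, 1.144, -18.664, -0.052, 0.024, 0.0], 'tcp_pos': [172.477, -626.022, 204.581], 'tool_rot': [[0.266, -0.001, 0.964], [-0.964, 0.002, 0.266], [-0.002, -1.0, -0.0]], 'wrist_force': [-0.022, 0.086, 0.155], 'torque': [-0.013, -0.012, -0.03], 'opening': 93.855}
scene 476.7386267400184 274.8325319246396 201.16377000744 [[-0.745, -0.667, -0.017, 376.137], [-0.513, 0.589, -0.624, 304.5], [0.426, -0.456, -0.781, 961.996], [0.0, 0.0, 0.0, 1.0]]
top 468.54981858753945 273.2339880937615 210.53885934238306 [[0.027, -1.0, 0.007, -20.348], [-0.985, -0.028, -0.171, 511.954], [0.171, -0.002, -0.985, 1062.984], [0.0, 0.0, 0.0, 1.0]]
```

View pics/scene0.png

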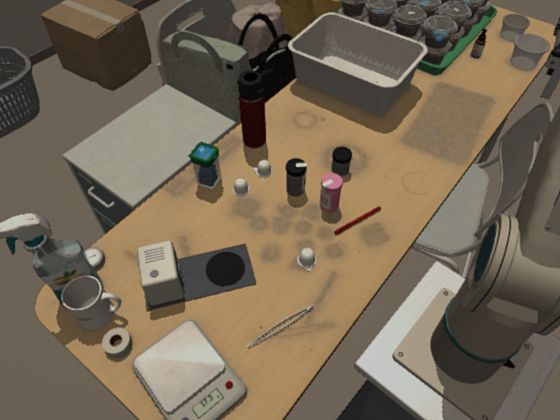

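View pics/top0.png

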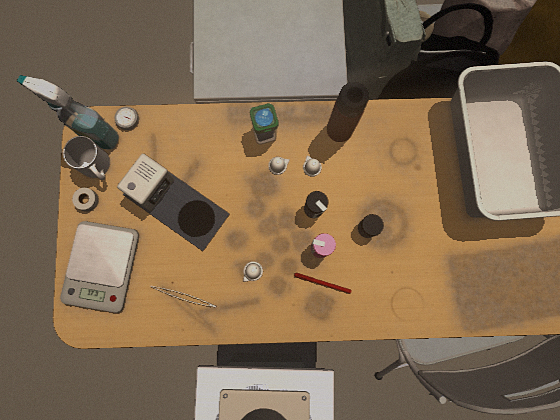

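Candidates: the black-lidded jar with a strip at top (317,203) / scene (296,177), the pink jar with a strip at top (323,244), and the plain short jar at top (371,226). The first fits because it is grey and black with a seal strip. I'll confirm it in an enlarged crop and measure.

```bash
cat > h.py <<'E'
import numpy as np,cv2
def pts(f):
    z=f["z_map"].astype(float);v,u=np.mgrid[:z.shape[0],:z.shape[1]]
    c=np.stack([(u-f["cx"])/f["fx"]*z,(v-f["cy"])/f["fy"]*z,z],-1)
    T=f["world_to_cam"];w=(c-T[:3,3])@T[:3,:3]
    w[z<=0]=np.nan
    return w
def plane(f,u,v,h):
    T=f["world_to_cam"];d=T[:3,:3].T@np.array([(u-f["cx"])/f["fx"],(v-f["cy"])/f["fy"],1]);o=-T[:3,:3].T@T[:3,3]
    return o+d*(h-o[2])/d[2]
def proj(f,p):
    c=f["world_to_cam"]@np.append(p,1);return f["fx"]*c[0]/c[2]+f["cx"],f["fy"]*c[1]/c[2]+f["cy"]
def crop(a,x0,x1,y0,y1,k):return cv2.resize(a[y0:y1,x0:x1],None,fx=k,fy=k,interpolation=cv2.INTER_CUBIC)
E
python3 - <<'E'
from h import *
t=dict(np.load("pics/top0.npz"));s=dict(np.load("pics/scene0.npz"))
a=crop(t["pixels"],290,390,180,260,4);b=crop(s["pixels"],265,365,140,220,4)
c=crop(t["pixels"],110,240,145,255,3);d=crop(s["pixels"],130,260,215,315,3)
r1=np.hstack([a,b]);cv2.imwrite("pics/c1.png",r1[...,::-1])
h=max(c.shape[0],d.shape[0]);P=lambda x:np.pad(x,((0,h-x.shape[0]),(0,0),(0,0)))
cv2.imwrite("pics/c2.png",np.hstack([P(c),P(d)])[...,::-1])
w=pts(t);g=t["pixels"]
for n,(u,v) in dict(jar=(317,203),short=(371,226),pink=(323,244)).items():
    sub=w[v-16:v+17,u-16:u+17];z=sub[...,2];print(n,np.nanmax(z),np.nanpercentile(z,[90,95]))
    zt=dict(jar=95,short=65,pink=95)[n]
    m=np.abs(z-zt)<6;q=sub[m][:,:2]
    (c0,r)=cv2.minEnclosingCircle(q.astype(np.float32));print(m.sum(),q.mean(0),c0,r)
ws=pts(s)
for n,(u,v) in dict(jar=(296,165),short=(341,155)).items():
    sub=ws[v-16:v+17,u-16:u+17];z=sub[...,2]
    zt=dict(jar=95,short=65)[n]
    m=np.abs(z-zt)<4;q=sub[m][:,:2]
    (c0,r)=cv2.minEnclosingCircle(q.astype(np.float32));print('scene',n,m.sum(),q.mean(0),c0,r)
# pad
for f,(u,v),W in((t,(197,218),w),(s,(225,268),ws)):
    gr=f["pixels"].max(-1);print(gr[v,u-40:u+40:4])
print('table z',np.nanmedian(w[300:320,200:280,2]))
# block top
m=(np.abs(w[...,2]-95)<5);m[:, :110]=0;m[:,175:]=0;m[:145]=0;m[220:]=0
q=w[m][:,:2].astype(np.float32);print('block',cv2.minAreaRect(q),len(q))
E
```

```text
jar 99.42608984188524 [95.44890053 96.55165077]
387 [ 527.35103891 -104.1570078 ] (527.9857177734375, -104.59088134765625) 26.066965103149414
short 69.56228879171731 [65.10643551 66.19385658]
376 [ 482.31370485 -235.96752751] (483.0532531738281, -236.54318237304688) 25.91991424560547
pink 99.68334285044091 [95.43417432 96.55732526]
403 [ 431.3284509  -121.60165721] (432.07879638671875, -121.64258575439453) 25.67286491394043
scene jar 258 [ 527.4744208  -102.83286848] (529.7781372070312, -103.36605072021484) 27.38418960571289
scene short 232 [ 482.87167055 -234.08255019] (482.7089538574219, -236.19837951660156) 26.52404022216797
[ 59  65  65  72  76  63  38  40  37  41  39  39  40  39  31  74  73  63
 178 175]
[ 69  69  72  71  68  54  25  27  25  26  27  23  25  24  27  61  69 156
 171 172]
table z 0.07621203832724235
block ((570.1475219726562, 295.5156555175781), (74.12535858154297, 99.3245849609375), 57.1600456237793) 1325
```

View pics/c1.png

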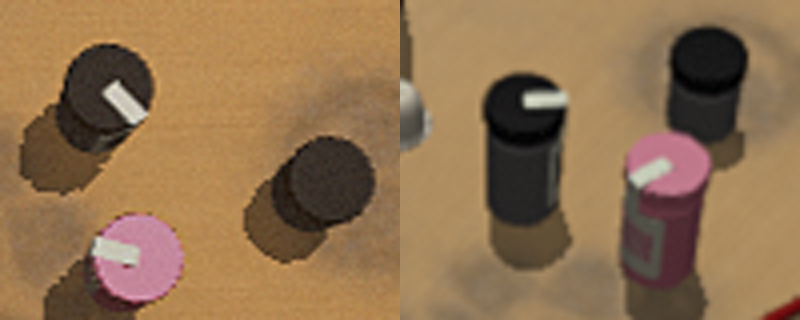

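View pics/c2.png

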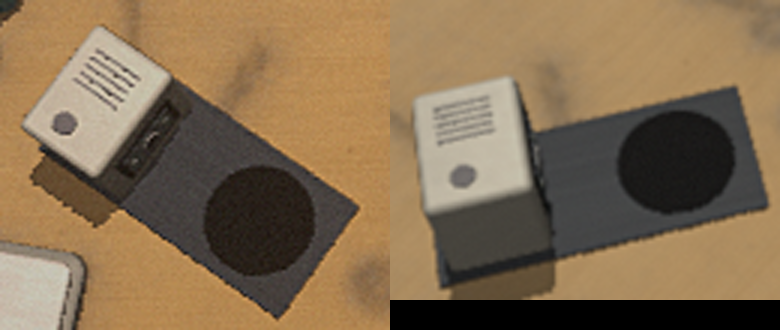

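The crop confirms the tall dark jar at top (317,203): its strip and label point down and to the right in that view, towards (325,208). The pad is at top (197,218) and the block at (143,178). Next I'll measure the pad centre and both headings.

```bash
python3 - <<'E'
from h import *
for n,(u,v),L in(("top",(197,218),(317,203)),("scene",(225,268),(296,165))):
    f=dict(np.load(f"pics/{n}0.npz"));p=f["pixels"].astype(int)
    R=28
    g=p[v-R:v+R,u-R:u+R].max(-1);m=(g<52).astype(np.uint8)
    k,l,st,c=cv2.connectedComponentsWithStats(m);i=l[R,R];ys,xs=np.nonzero(l==i)
    P=np.array([plane(f,a+u-R,b+v-R,6)[:2] for a,b in zip(xs,ys)])
    print(n,'pad',P.mean(0),np.sqrt(len(P)),cv2.minEnclosingCircle(P.astype(np.float32)))
    u,v=L;R=18
    ww=pts(f)[v-R:v+R,u-R:u+R]
    m=(p[v-R:v+R,u-R:u+R].min(-1)>110)
    ys,xs=np.nonzero(m);P=np.array([plane(f,a+u-R,b+v-R,95)[:2] for a,b in zip(xs,ys)])
    P=P[np.hypot(*(P-[527.7,-104]).T)<27]
    print(len(P),'strip',P.mean(0),cv2.minAreaRect(P.astype(np.float32)));d=P.mean(0)-[527.7,-104];print(np.degrees(np.arctan2(d[1],d[0])), np.hypot(*d))
    # base plate reader
    print('corners', )
t=dict(np.load("pics/top0.npz"))
for uv in((229,214),(203,250)): print('platefar',plane(t,*uv,4))
# heights near line
w=pts(t)
for a in np.arange(0,1.01,.1): pass
m=(w[...,2]>15)&(w[...,0]>330)&(w[...,0]<700)&(w[...,1]>-330)&(w[...,1]<420)
k,l,st,c=cv2.connectedComponentsWithStats(m.astype(np.uint8))
for i in range(1,k):
    if st[i,4]>15: q=w[l==i];print(np.round(c[i]),np.round(np.nanmin(q,0)),np.round(np.nanmax(q,0)))
E
```

```text
top pad [494.72344877 181.52298978] 32.60368077380221 ((494.7525634765625, 181.28753662109375), 45.471065521240234)
55 strip [ 518.30258541 -112.73797939] ((518.1809692382812, -112.33634185791016), (25.752365112304688, 11.245582580566406), 41.725318908691406)
-137.0824590296295 12.8321348469971
corners
scene pad [495.25686693 180.86499144] 32.802438933713454 ((496.1838073730469, 180.58692932128906), 45.895389556884766)
43 strip [ 520.55354192 -115.32900082] ((521.14453125, -116.47528839111328), (24.534021377563477, 13.321022987365723), 40.90401077270508)
-122.24417890850611 13.394705025998338
corners
platefar [507.5971775  101.80165187   4.        ]
platefar [417.8676532  160.61511745   4.        ]
[ 66. 100.] [677. 410. 224.] [700. 420. 269.]
[ 98. 139.] [573. 382.  15.] [700. 420. 183.]
[352. 115.] [ 694. -175.  173.] [ 700. -160.  199.]
[347. 126.] [ 699. -175.   80.] [ 700. -164.  143.]
[265. 133.] [684.  -9.  15.] [700.  46. 117.]
[146. 181.] [510. 239.  15.] [628. 351. 102.]
[278. 163.] [618. -30.  16.] [649.   3.  40.]
[313. 165.] [ 615. -116.   15.] [650. -83.  38.]
[316. 204.] [ 503. -130.   15.] [552. -80.  99.]
[371. 225.] [ 457. -261.   15.] [ 508. -211.   70.]
[111. 254.] [330. 316.  15.] [475. 420.  38.]
[323. 245.] [ 407. -146.   16.] [456. -96. 100.]
[253. 270.] [356.  21.  16.] [389.  54.  38.]
```

Plan:
- Jar at about (527.7, -104), label heading about -138.5°.
- Pad at (495, 181.3), reader heading about 57°.
- The jar must turn +195.5° in heading, the way round that suits the last joint, starting from a jaw heading of about -93°.

First move is towards the jar at height.

Emit:
carry_out(xyz=[[-13, 0, 15], [-39, 0, 46], [-75, 0, 88], [-110, 0, 130], [-146, 0, 171], [-185, 0, 217], [-224, 0, 263], [-262, 0, 309], [-295, 0, 347], [-311, 0, 366]], twist=[0, 2, 4, 6, 8, 10, 12, 14, 16, 18], fingers=[1, 1, 1, 1, 1, 1, 1, 1, 1, 1])

```text
time_s: 1.35
tcp_pos: [444.4, -226.4, 205.2]
tool_rot: [[-0.042, -0.0, 0.999], [-0.999, 0.001, -0.042], [-0.001, -1.0, -0.0]]
wrist_force: [-0.7, 0.2, -0.8]
opening: 94.2
```

```bash
cat > go.py <<'E'
import sys,numpy as np
from workcell import status
s=status.observe();R=np.array(s["tool_rot"]);p=np.array(s["tcp_pos"])
t=np.array([float(a) for a in sys.argv[1:4]])
print("t",s["time_s"],"j",np.round(s["joints"],1),"p",np.round(p,1),"head",np.degrees(np.arctan2(R[1,0],R[0,0])),"open",s["opening"],"F",np.round(s["wrist_force"],1))
print(np.round(R,3).tolist());print("shift",np.round(R.T@(t-p),1))
E
python3 go.py 527.7 -104 205
```

```text
t 1.35 j [ 20.   23.8   5.3 110.7  -3.1  45.6 -65.4] p [ 444.4 -226.4  205.2] head -92.41003546889159 open 94.17665972345928 F [-0.7  0.2 -0.8]
[[-0.042, -0.0, 0.999], [-0.999, 0.001, -0.042], [-0.001, -1.0, -0.0]]
shift [-125.8    0.4   78.1]
```

Emit:
carry_out(xyz=[[-20, 0, 12], [-50, 0, 31], [-85, 0, 53], [-112, 0, 69], [-126, 0, 78], [-126, 20, 78], [-126, 45, 78], [-126, 65, 78], [-126, 75, 78], [-126, 75, 78]], twist=[0, 0, 0, 0, 0, 0, 0, 0, 0, 0], fingers=[1, 1, 1, 1, 1, 1, 1, 1, 1, 1])

```text
time_s: 2.6
tcp_pos: [526.0, -107.7, 130.1]
tool_rot: [[-0.046, -0.001, 0.999], [-0.999, -0.0, -0.046], [0.0, -1.0, -0.001]]
wrist_force: [0.2, -0.6, 0.4]
opening: 94.0
```

```bash
python3 go.py 527.7 -104 41; python3 - <<'E'
from workcell import eyes
from h import *
a=eyes.grab_frame("scene");cv2.imwrite("pics/s2.png",crop(a["pixels"],210,390,90,240,4)[...,::-1])
E
```

```text
t 2.6 j [  5.9  32.7   4.  109.5  -3.5  38.  -80.7] p [ 526.  -107.7  130.1] head -92.6389748813797 open 93.98319416089579 F [ 0.2 -0.6  0.4]
[[-0.046, -0.001, 0.999], [-0.999, -0.0, -0.046], [0.0, -1.0, -0.001]]
shift [-3.8 89.1  1.6]
```

View pics/s2.png

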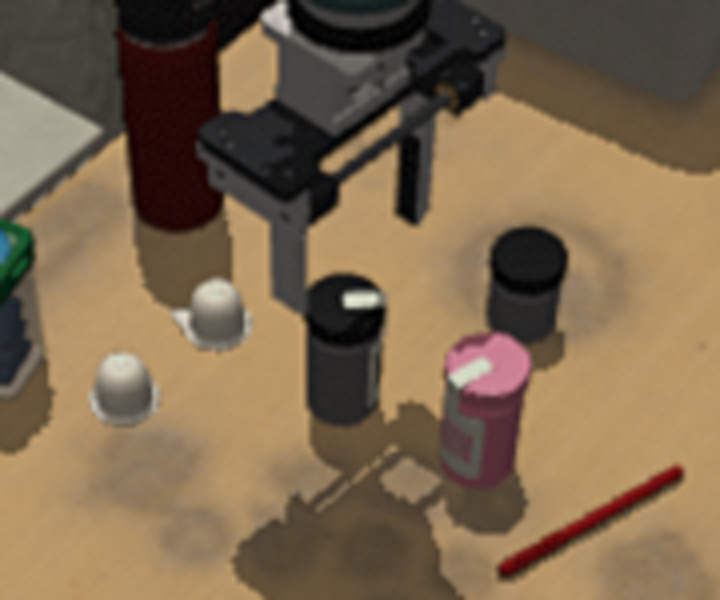

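The fingers straddle the jar (crop 345,320) at height, with both tips clear of the pink and short jars. Descend and close.

Emit:
carry_out(xyz=[[-4, 8, 2], [-4, 22, 2], [-4, 40, 2], [-4, 58, 2], [-4, 74, 2], [-4, 84, 2], [-4, 89, 2], [-4, 89, 2], [-4, 89, 2], [-4, 89, 2]], twist=[0, 0, 0, 0, 0, 0, 0, 0, 0, 0], fingers=[1, 1, 1, 1, 1, 1, 1, 1, 0.6, 0.4], newtons=15)

```text
time_s: 3.9
tcp_pos: [529.1, -103.5, 42.0]
tool_rot: [[-0.045, 0.001, 0.999], [-0.999, -0.0, -0.045], [0.0, -1.0, 0.001]]
wrist_force: [0.2, 0.8, 0.8]
opening: 77.6
```

```bash
python3 go.py 527.7 -104 41
```

```text
t 3.9 j [  6.2  41.    2.9 112.4  -4.2  26.7 -80.5] p [ 529.1 -103.5   42. ] head -92.60149096260768 open 77.5794408282034 F [0.2 0.8 0.8]
[[-0.045, 0.001, 0.999], [-0.999, -0.0, -0.045], [0.0, -1.0, 0.001]]
shift [ 0.6  1.  -1.4]
```

Emit:
carry_out(xyz=[[0, 0, 0], [0, 0, 0], [0, 0, 0], [0, 0, 0], [0, 0, 0], [0, 0, 0], [0, 0, 0], [0, 0, 0], [0, 0, 0], [0, 0, 0]], twist=[0, 0, 0, 0, 0, 0, 0, 0, 0, 0], fingers=[0.2, 0.1, 0, -0.1, -0.2, -0.3, -0.4, -0.5, -0.6, -0.6], newtons=15)

```text
time_s: 5.15
tcp_pos: [528.8, -103.5, 41.5]
tool_rot: [[-0.045, 0.0, 0.999], [-0.999, -0.0, -0.045], [0.0, -1.0, 0.0]]
wrist_force: [0.7, -0.3, 2.1]
opening: 49.2
```

```bash
python3 go.py 527.7 -104 41; python3 - <<'E'
from workcell import eyes
from h import *
a=eyes.grab_frame("scene");cv2.imwrite("pics/s3.png",crop(a["pixels"],210,390,90,240,4)[...,::-1])
E
```

```text
t 5.15 j [  6.2  41.    2.9 112.4  -4.2  26.7 -80.5] p [ 528.8 -103.5   41.5] head -92.60538194075981 open 49.215778697557255 F [ 0.7 -0.3  2.1]
[[-0.045, 0.0, 0.999], [-0.999, -0.0, -0.045], [0.0, -1.0, 0.0]]
shift [ 0.5  0.5 -1.1]
```

View pics/s3.png

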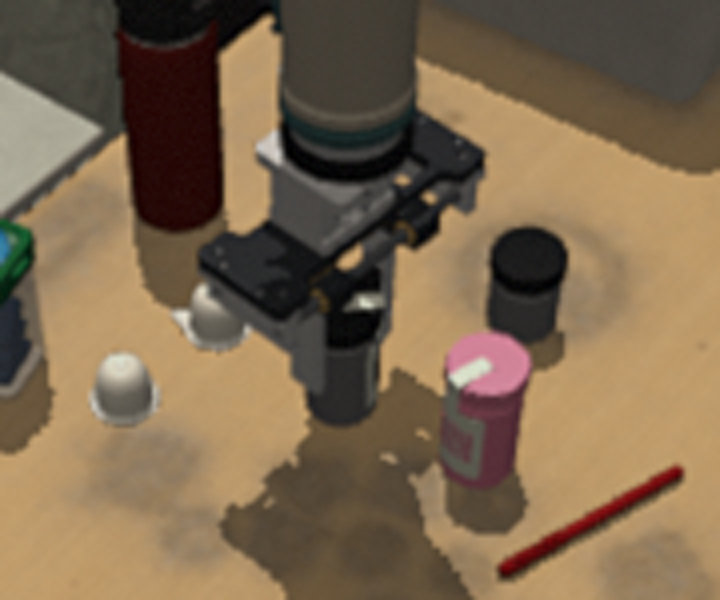

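The jar is held at 49 mm opening, with both fingers on its grey body (crop 345,370). Lift slowly.

Emit:
carry_out(xyz=[[0, 0, 0], [0, -2, 0], [0, -6, 0], [0, -12, 0], [0, -20, 0], [0, -29, 0], [0, -38, 0], [0, -45, 0], [0, -49, 0], [0, -50, 0]], twist=[0, 0, 0, 0, 0, 0, 0, 0, 0, 0], fingers=[-0.6, -0.6, -0.6, -0.6, -0.6, -0.6, -0.6, -0.6, -0.6, -0.6], newtons=22)

```text
time_s: 6.45
tcp_pos: [528.8, -103.4, 91.7]
tool_rot: [[-0.045, 0.0, 0.999], [-0.999, -0.0, -0.045], [0.0, -1.0, 0.0]]
wrist_force: [0.1, -0.2, -1.5]
opening: 49.5
```

```bash
python3 go.py 495 181.3 91; python3 - <<'E'
from workcell import eyes
from h import *
a=eyes.grab_frame("scene");cv2.imwrite("pics/s4.png",crop(a["pixels"],210,390,90,240,4)[...,::-1])
E
```

```text
t 6.45 j [  5.7  36.2   3.5 110.9  -3.8  33.  -80.8] p [ 528.8 -103.4   91.7] head -92.59609466893694 open 49.544423507570286 F [ 0.1 -0.2 -1.5]
[[-0.045, 0.0, 0.999], [-0.999, -0.0, -0.045], [0.0, -1.0, 0.0]]
shift [-282.9    0.7  -46.7]
```

View pics/s4.png

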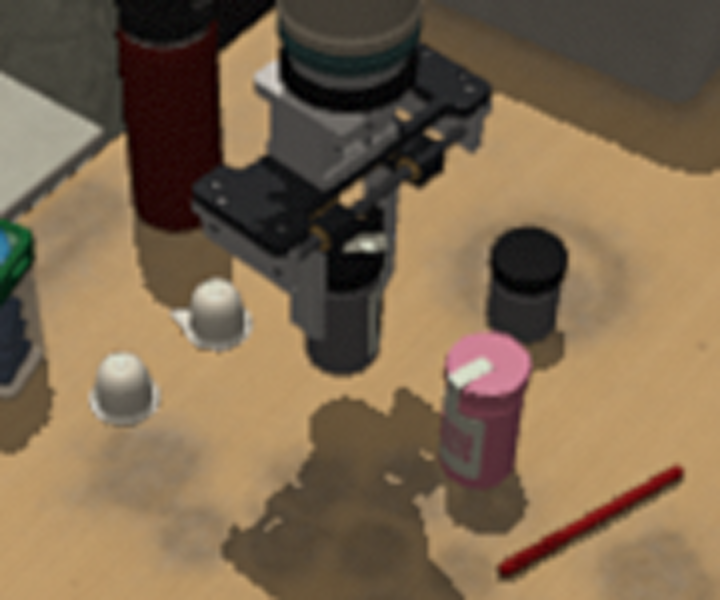

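Lifted 50 mm; the jar hangs upright (crop 345,320) and weighs about 1.5 N at the wrist. Carry it across while turning.

Emit:
carry_out(xyz=[[-3, 0, -1], [-12, 0, -2], [-27, 0, -5], [-47, 0, -8], [-69, 0, -11], [-91, 0, -15], [-113, 0, -19], [-135, 0, -22], [-155, 0, -26], [-170, 0, -28]], twist=[-1, -5, -12, -20, -29, -38, -47, -56, -65, -70], fingers=[-0.6, -0.6, -0.6, -0.6, -0.6, -0.6, -0.6, -0.6, -0.6, -0.6])

```text
time_s: 7.75
tcp_pos: [508.1, 69.2, 91.4]
tool_rot: [[0.926, -0.0, 0.379], [-0.379, 0.001, 0.926], [-0.001, -1.0, 0.0]]
wrist_force: [0.3, -0.6, -0.7]
opening: 49.8
```

```bash
python3 go.py 495 181.3 92
```

```text
t 7.75 j [ -1.1  35.2 -14.4 114.5  15.6  32.1 -48.5] p [508.1  69.2  91.4] head -22.25416341947321 open 49.78775399782167 F [ 0.3 -0.6 -0.7]
[[0.926, -0.0, 0.379], [-0.379, 0.001, 0.926], [-0.001, -1.0, 0.0]]
shift [-54.5  -0.5  98.8]
```

Emit:
carry_out(xyz=[[-2, 0, 3], [-7, 0, 13], [-16, 0, 29], [-26, 0, 47], [-36, 0, 65], [-45, 0, 81], [-51, 0, 92], [-54, 0, 98], [-54, 0, 99], [-54, 0, 99]], twist=[-1, -5, -12, -20, -28, -36, -44, -52, -58, -62], fingers=[-0.6, -0.6, -0.6, -0.6, -0.6, -0.6, -0.6, -0.6, -0.6, -0.6])

```text
time_s: 9.0
tcp_pos: [496.8, 179.7, 91.4]
tool_rot: [[0.771, 0.0, -0.637], [0.637, -0.0, 0.771], [-0.0, -1.0, -0.0]]
wrist_force: [-0.6, -0.8, -2.1]
opening: 49.6
```

```bash
python3 go.py 495 181.3 92
```

```text
t 9.0 j [ -2.7  38.6 -30.8 111.9  31.3  38.  -13.7] p [496.8 179.7  91.4] head 39.59535015917268 open 49.63001320795073 F [-0.6 -0.8 -2.1]
[[0.771, 0.0, -0.637], [0.637, -0.0, 0.771], [-0.0, -1.0, -0.0]]
shift [-0.4 -0.6  2.4]
```

Emit:
carry_out(xyz=[[0, 0, 1], [0, 0, 2], [0, 0, 2], [0, 0, 2], [0, 0, 2], [0, 0, 2], [0, 0, 2], [0, 0, 2], [0, 0, 2], [0, 0, 2]], twist=[-2, -7, -15, -24, -33, -42, -50, -57, -62, -63], fingers=[-0.6, -0.6, -0.6, -0.6, -0.6, -0.6, -0.6, -0.6, -0.6, -0.6])

```text
time_s: 10.25
tcp_pos: [495.5, 181.1, 91.3]
tool_rot: [[-0.214, -0.0, -0.977], [0.977, -0.0, -0.214], [-0.0, -1.0, 0.0]]
wrist_force: [0.3, -0.1, -0.9]
opening: 49.5
```

```bash
python3 go.py 495 181.3 49; python3 - <<'E'
from workcell import eyes
from h import *
a=eyes.grab_frame("scene");cv2.imwrite("pics/s5.png",crop(a["pixels"],120,300,180,330,4)[...,::-1])
E
```

```text
t 10.25 j [  7.   43.4 -47.7 111.7  45.2  45.7  35.6] p [495.5 181.1  91.3] head 102.38297311433602 open 49.48269760870354 F [ 0.3 -0.1 -0.9]
[[-0.214, -0.0, -0.977], [0.977, -0.0, -0.214], [-0.0, -1.0, 0.0]]
shift [ 0.3 42.3  0.4]
```

View pics/s5.png

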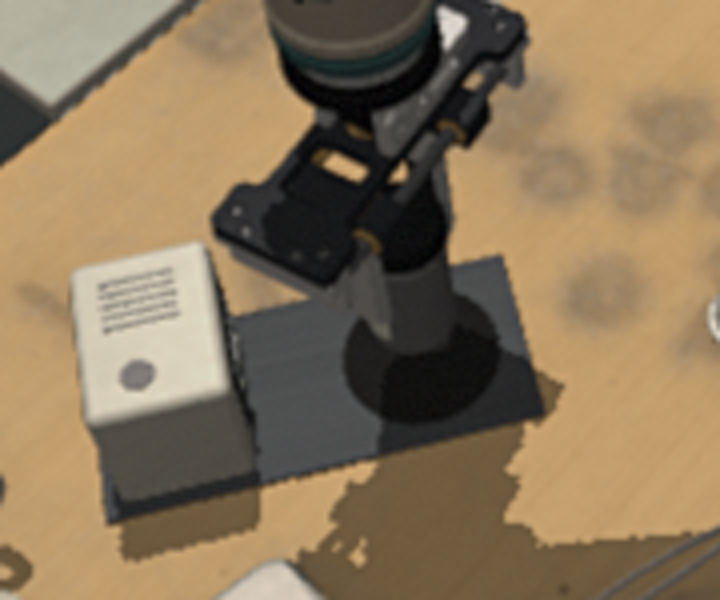

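The jar hangs upright above the pad (crop 420,330). The TCP was at 41.5 with the jar on the table, so pad contact should come at about 47.5, some 43–44 mm lower. Lower gently.

Emit:
carry_out(xyz=[[0, 3, 0], [0, 10, 0], [0, 18, 0], [0, 26, 0], [0, 32, 0], [0, 36, 0], [0, 39, 0], [0, 41, 0], [0, 42, 0], [0, 42, 0]], twist=[0, 0, 0, 0, 0, 0, 0, 0, 0, 0], fingers=[-0.6, -0.6, -0.6, -0.6, -0.6, -0.6, -0.6, -0.6, -0.6, -0.6])

```text
time_s: 11.55
tcp_pos: [495.5, 181.4, 49.5]
tool_rot: [[-0.215, 0.0, -0.977], [0.977, 0.0, -0.215], [0.0, -1.0, -0.0]]
wrist_force: [0.1, 0.0, -1.9]
opening: 49.5
```

```bash
python3 go.py 495 181.3 47.5
```

```text
t 11.55 j [  4.7  46.6 -44.  113.1  49.8  41.4  31.8] p [495.5 181.4  49.5] head 102.39620231755765 open 49.48704404643036 F [ 0.1  0.  -1.9]
[[-0.215, 0.0, -0.977], [0.977, 0.0, -0.215], [0.0, -1.0, -0.0]]
shift [-0.   2.   0.5]
```

Emit:
carry_out(xyz=[[0, 0.5, 0], [0, 1, 0], [0, 1.5, 0], [0, 2, 0], [0, 2.3, 0], [0, 2.5, 0], [0, 2.5, 0], [0, 2.5, 0], [0, 2.5, 0], [0, 2.5, 0]], twist=[0, 0, 0, 0, 0, 0, 0, 0, 0, 0], fingers=[-0.6, -0.6, -0.6, -0.6, -0.6, -0.6, -0.6, -0.6, -0.6, -0.6])

```text
time_s: 12.8
tcp_pos: [495.6, 181.5, 47.5]
tool_rot: [[-0.215, 0.001, -0.977], [0.977, -0.0, -0.215], [-0.0, -1.0, -0.001]]
wrist_force: [-1.3, -0.5, 5.3]
opening: 49.4
```

```bash
python3 go.py 495 181.3 47.5
```

```text
t 12.8 j [  4.5  46.8 -43.8 113.2  50.1  41.2  31.6] p [495.6 181.5  47.5] head 102.40413302291775 open 49.424409840520724 F [-1.3 -0.5  5.3]
[[-0.215, 0.001, -0.977], [0.977, -0.0, -0.215], [-0.0, -1.0, -0.001]]
shift [-0.1 -0.   0.6]
```

The wrist force turned to +5 N, so the jar stands on the pad. Release slowly.

Emit:
carry_out(xyz=[[0, 0, 0], [0, 0, 0], [0, 0, 0], [0, 0, 0], [0, 0, 0], [0, 0, 0], [0, 0, 0], [0, 0, 0], [0, 0, 0], [0, 0, 0]], twist=[0, 0, 0, 0, 0, 0, 0, 0, 0, 0], fingers=[0.05, 0.1, 0.15, 0.2, 0.3, 0.4, 0.6, 0.8, 0.9, 0.9], newtons=8)

```text
time_s: 14.05
tcp_pos: [495.4, 181.4, 47.0]
tool_rot: [[-0.215, 0.0, -0.977], [0.977, -0.0, -0.215], [-0.0, -1.0, -0.0]]
wrist_force: [0.1, 0.1, 0.5]
opening: 89.3
```

```bash
python3 go.py 495 181.3 205
```

```text
t 14.05 j [  4.5  46.8 -43.8 113.2  50.1  41.1  31.6] p [495.4 181.4  47. ] head 102.40261315643907 open 89.29228346874207 F [0.1 0.1 0.5]
[[-0.215, 0.0, -0.977], [0.977, -0.0, -0.215], [-0.0, -1.0, -0.0]]
shift [  -0.  -158.     0.4]
```

Emit:
carry_out(xyz=[[0, -3, 0], [0, -10, 0], [0, -22, 0], [0, -37, 0], [0, -55, 0], [0, -75, 0], [0, -95, 0], [0, -115, 0], [0, -135, 0], [0, -150, 0]], twist=[0, 0, 0, 0, 0, 0, 0, 0, 0, 0], fingers=[1, 1, 1, 1, 1, 1, 1, 1, 1, 1])

```text
time_s: 15.3
tcp_pos: [495.6, 181.6, 198.5]
tool_rot: [[-0.215, 0.001, -0.977], [0.977, 0.0, -0.215], [0.0, -1.0, -0.001]]
wrist_force: [0.3, -0.3, 0.0]
opening: 93.9
```

Emit:
carry_out(xyz=[[0, -2, 5], [-5, -2, 12], [-15, -2, 12], [-35, -2, 12], [-65, -2, 12], [-95, -2, 12], [-130, -2, 12], [-160, -2, 12], [-180, -2, 12], [-190, -2, 12]], twist=[0, 0, 0, 0, 0, 0, 0, 0, 0, 0], fingers=[1, 1, 1, 1, 1, 1, 1, 1, 1, 1])

```text
time_s: 16.55
tcp_pos: [524.3, -8.8, 198.3]
tool_rot: [[-0.212, -0.001, -0.977], [0.977, -0.0, -0.212], [-0.0, -1.0, 0.001]]
wrist_force: [-0.7, 0.2, -0.9]
opening: 93.9
```

```bash
python3 go.py 495 181.3 205; python3 - <<'E'
from workcell import eyes
from h import *
t=eyes.grab_frame("top");s=eyes.grab_frame("scene")
np.savez("pics/top6.npz",**t);np.savez("pics/scene6.npz",**s)
cv2.imwrite("pics/s6.png",np.hstack([crop(t["pixels"],110,240,145,255,3),crop(s["pixels"],130,260,205,315,3)])[...,::-1])
for n,f in(("top",t),("scene",s)):
    w=pts(f);p=f["pixels"].astype(int)
    m=(np.abs(w[...,2]-101)<5)&(np.hypot(w[...,0]-495,w[...,1]-181)<40)
    q=w[m];c,r=cv2.minEnclosingCircle(q[:,:2].astype(np.float32));print(n,m.sum(),q.mean(0),c,r)
    # tilt
    A=np.c_[q[:,:2],np.ones(len(q))];print('slope',np.linalg.lstsq(A,q[:,2],rcond=None)[0][:2])
    b=np.nonzero((p.min(-1)>110));P=np.array([plane(f,x,y,101)[:2] for y,x in zip(*b)])
    P=P[np.hypot(*(P-[495,181.3]).T)<28];R=cv2.minAreaRect(P.astype(np.float32));d=P.mean(0)-[495,181.3];print(len(P),'strip',P.mean(0),R,np.degrees(np.arctan2(d[1],d[0])))
w=pts(t);m=(np.abs(w[...,2]-65)<6)&(np.hypot(w[...,0]-482,w[...,1]+236)<40);print('short',w[m].mean(0))
E
```

```text
t 16.55 j [ 34.   36.2 -56.9 106.4  35.9  57.6  64. ] p [524.3  -8.8 198.3] head 102.26088139830453 open 93.90931072074615 F [-0.7  0.2 -0.9]
[[-0.212, -0.001, -0.977], [0.977, -0.0, -0.212], [-0.0, -1.0, 0.001]]
shift [192.   -6.7 -11.7]
top 391 [491.75317517 184.18937676 100.66339691] (491.86602783203125, 184.66676330566406) 25.82633399963379
slope [0.00859975 0.00397414]
57 strip [498.77513121 196.1488408 ] ((498.7812805175781, 196.17514038085938), (25.20056915283203, 11.116257667541504), 58.10472106933594) 75.7354797456072
scene 392 [491.49841325 185.59927685 101.01821574] (493.2434997558594, 185.01234436035156) 26.31637954711914
slope [ 0.00787396 -0.01132231]
65 strip [500.5160265  194.19775188] ((500.3505554199219, 194.30856323242188), (27.352632522583008, 12.32344913482666), 58.14503860473633) 66.84488861119198
short [nan nan nan]<stdin>:14: RuntimeWarning: Mean of empty slice.
  ret = um.true_divide(
```

View pics/s6.png

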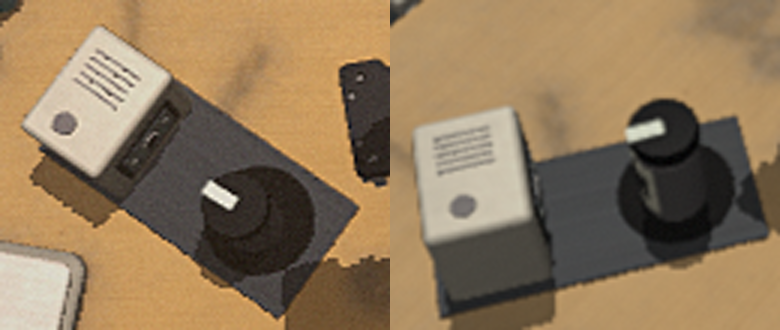

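The jar stands upright on the pad, top view crop (238,200), strip pointing at the block's window. It is about 4 mm off centre and about 1° off heading. The arm hides the short jar in the top view, so I'll check it in the scene view.

```bash
python3 - <<'E'
from h import *
for n in("scene0","scene6"):
    f=dict(np.load(f"pics/{n}.npz"));w=pts(f);m=(np.abs(w[...,2]-65)<4)&(np.hypot(w[...,0]-482,w[...,1]+236)<40);print(n,m.sum(),w[m].mean(0) if m.any() else None)
cv2.imwrite("pics/s7.png",dict(np.load("pics/scene6.npz"))["pixels"][...,::-1])
E
```

```text
scene0 232 [ 482.87167055 -234.08255019   64.92154463]
scene6 221 [ 483.25275462 -234.63413721   65.12741526]
```

View pics/s7.png

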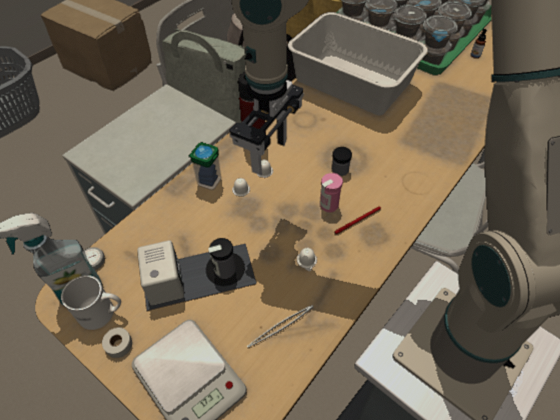

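The jar stands on the pad at (222,262), the short jar is where it was (342,160), and the arm is clear of everything with no wrist force. Handing in.

```bash
python3 -c "
from workcell import job_done
print(job_done())"
```

```text
the job is handed in; nothing more can be done
None
```

The tall labelled jar now stands upright on the reader's pad with its label facing the window, and I handed the job in after about 17 s of robot time. I gripped it by the body, lifted it 50 mm, carried it over while turning it about 195°, lowered it until the wrist force showed contact, then opened slowly and backed away.

Last checks from the camera images:
- **Position:** the jar's axis is about 4–5 mm from the pad's centre (limit 20 mm).
- **Facing:** the label heading is about 58° against about 57° for the reader, so roughly 1° off (limit 20°).
- **Upright:** the lid top is level to about 0.01 rad and about 101 mm above the table, as expected on the 6 mm pad.
- **Short jar:** it has not moved by more than 1 mm.
- **Robot:** the gripper is open and clear, with wrist force about 0.

Two checks disagreed or failed:
- **Strip direction:** taken from the assumed pad centre, the seal strip's direction read 67–76°. That is because the jar sits a few millimetres off that point; the strip's own edges gave 58° in both views.
- **Short jar in the top view:** the arm hid it there, so I confirmed it in the scene view only.

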